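# Rebuild a control unit's device row on its top-hat rail

### The job

Rebuild the control unit on its rail: the contactor is already fixed there. Seat the two-pole breaker on the rail immediately to the left of the contactor, the relay socket on the rail immediately to its right and the power supply immediately to the right of the socket (each squarely down on the rail, with at most about a centimetre of gap to its neighbour), and plug the relay fully into the socket. Let go of everything, and leave the blue capacitor that stands beside the work where it is.

Things in the scene. Friction and masses are not known exactly. Their poses are not given: they have to be found in the camera images.
- rail_plate: Fixed steel mounting plate, 146 x 366 mm, on 8 mm feet, with a top-hat rail along its y axis. Origin: on the bench under the rail's middle; x across the rail, away from the robot, y along it to the left. Rail 35 mm wide, its top 17.5 mm above the bench; end brackets rise 41 mm at y = +-163 mm; behind it, x = 59 to 81 mm, a wiring duct up to 38 mm. Heading varies by 9 degrees.
- contactor: Beige contactor already fixed on the rail, at a varying place along it: 60 mm wide along the rail, 102 mm across it, top 83 mm above the bench. Origin: centre of its underside, over the rail's middle line, 11 mm above the bench. Its x axis points along the rail to the left: its sides are at x = +30 mm (left) and -30 mm (right).
- breaker_mid (a point): Loose light grey two-pole breaker, dark toggles on top; 80 mm across the rail (its x), 36 mm along it (y). Point: centre, 31 mm above the underside. Shoulders 38 mm high; nose 45 mm long in x and 62 mm high, grasped across the 45 mm. Channel below, along y: 38 mm wide, flared to 44, 6.5 deep; on the rail the underside is 11 mm above the bench. Starts upright, x ahead within 25 deg.
- supply_mid (a point): Loose dark grey power supply with vent slots on top: 80 mm across the rail (its x), 54 mm along it (y). Otherwise shaped as the breaker: shoulders 38 mm high, nose 45 mm long in x and 62 mm high, the same channel; on the rail the underside is 11 mm above the bench. Point: centre, 31 mm above the underside. Starts upright on the bench, x ahead within 25 degrees.
- socket_mid (a point): Loose mid grey relay socket: 80 mm across the rail (x), 36 mm along it (y), shoulders 30 mm high, nose 45 mm long in x and 50 mm high; channel as the breaker's, seated underside 11 mm above the bench. Point: centre, 25 mm above the underside. In its top a central pocket, 31 (x) by 25 (y) mm, 10 deep, mouth flared 3 mm; its floor is 15 mm above the point. Starts upright, x ahead within 25 deg.
- relay_mid (a point): Loose plug-in relay, clear cover on a black base: 28 mm (x) by 22 mm (y), 40 mm high, the lowest 3 mm narrowed to 23 x 17 mm. Point: centre, 20 mm above the underside. It fits the socket's pocket with its x along the socket's x and stands 30 mm out of it when fully home. Starts upright on the bench, x ahead within 25 degrees.
- cap: Bystander: dark blue cylindrical capacitor, 35 mm in diameter and 50 mm high, standing loose on the bench left of the mounting plate. Origin: centre of its underside. Not to be moved or knocked over.

How it is judged:
By the outcome, as a careful person would: the job done as asked, in the order asked, and still so for the second after the job is handed in, with the robot touching nothing.
It also fails if it takes over 115 s, if anything falls off the work surface, if the arm or the gripper's body presses on something with over 40 N, if the wrist force passes 120 N, or if a joint passes its speed limit or range.

### The arm

A 6-joint arm with a two-finger parallel gripper is mounted at the origin on a cart in front of the work surface, level with it; the furniture and walls round the work are solid. World frame = base frame: x ahead of the robot, y to its left, z up, the work surface at z = 0. Lengths are in m, angles in degrees, forces in N, time in s.
With the tool pointing down it reaches from about 0.375 to 0.75 m from the base axis. Payload 9 kg.
Tool frame: the origin (TCP) lies where the fingers leave the gripper's body, on its centre line; the fingertips stand 73 mm ahead of it and the grasp point (between the pads) lies 54 mm ahead of it (robot.tip_reach is the distance from the TCP to the fingertips, in m); z points along the fingers, y is the line along which they close (so a half turn about z gives the same grasp; the last joint's range is limited). The gripper opens to 85 mm and grips with 20 to 120 N. Pads are 22 mm wide; open, the fingers measure 114 mm over their backs; the gripper's body (76 mm by 85 mm) begins 54 mm behind the grasp point. The pads swing forward as they close: fully open they stand 13 mm farther back than shut.
Start: joints at [-89.536, 5.964, 5.575, 89.605, 0, 77.527], TCP at [0.134, -0.585, 0.304] pointing down, gripper open.
Joint ranges: [-171.21, 171.21], [-48.23, 106.86], [-62.78, 66.21], [-105.2, 120.99], [-86.42, 89.51], [-180, 180]. Speed limits (degrees/s): [127.2, 127.2, 147.25, 180, 180, 180].

### API

Orientations are given as [roll, pitch, yaw] about the fixed x, y, z axes, in that order (R = Rz(yaw) Ry(pitch) Rx(roll)).
In Python, from plant import robot gives the robot as it stands. Calls block until the motion is done:
- robot.move_pose(position, orientation): joint-space move of the TCP to a pose.
- robot.line_to(position, vel=0.15, rotation=None, guard=None): straight line of the TCP; rotation=None keeps the orientation; vel is the mean speed in m/s. With guard (N) it stops when the force on the tool has changed by that much, and returns True; else False.
- robot.goto_joints(angles): joint-space move.
- robot.set_gripper(opening): finger opening in m; the grip force is fixed at half the most; returns when the fingers have stopped.
- robot.pause(seconds).
- robot.ik(position, orientation): joint angles nearest the present ones, or None.
- robot.observe(): the state.
- robot.grab_frame(name): name is "side" or "top"; returns the picture (400x640x3 uint8, blue, green, red); there is no depth.
- robot.get_calibration(name): a dict with "vertical_fov" (degrees; the focal length in pixels is half the picture's height over the tangent of half this angle, whatever the lens; pixels are square), "cx", "cy" (the principal point, pixels), "k1" (the pictures are not rectified: a ray, as slopes to the right and down, at radius r is drawn at 1 + k1 r^2 times it, then the intrinsics apply), "rvec" (rotation vector, rad) and "tvec" (3), from world to camera coordinates, as OpenCV has them. Camera axes: x right, y down, z forward; pixel columns grow to the right and rows downward; lengths in m; the calibration is good to about 2 mm. A picture is of the moment at which its call begins. get_calibration takes no time and is no camera call.
A pose or a line that the arm cannot do raises robot.IKError and nothing moves.
- robot.job_done(): hands the job in; it is judged then, once.
The state is a dict: "time": time; "q": joint angles; "qvel": joint speeds; "joint_torque": joint torques, N m; "tool_pos": TCP position; "tcp_rot": TCP orientation; "ft_force": force on the tool from outside, world axes, zero at the start; "torque": the same for the moment, N m; "gripper_width": finger opening in m; "gripper_force": force on a finger pad.
Only numpy, scipy, OpenCV 4.12 (cv2) and the standard library are available. Lean on these libraries where they do the work, as an engineer would, in place of code of your own. Each camera call takes 0.05 s, during which the arm holds its last target. There are 200 camera calls.

## Working session

There is one attempt and no reset: what is moved stays moved. The work goes in short steps, each a Python script; the robot and the scene stay as the last script left them, time stands still between calls to the robot, and variables do not carry over. Pictures are saved under pics/ and viewed, at most 14 in all, crops included, and the job is handed in when it is done.

```bash
mkdir -p pics; ls
python3 - <<'E'
from plant import robot
import cv2
for n in("top","side"):
    im=robot.grab_frame(n); cv2.imwrite(f"pics/{n}0.png",im); c=robot.get_calibration(n); print(n,c)
print(robot.observe())
E
```

```text
pics
top {'vertical_fov': 47.1218268349371, 'cx': 317.42372414890053, 'cy': 199.8063600500766, 'k1': -0.03453143047320718, 'rvec': array([ 2.09660576, -2.15169426,  0.17605548]), 'tvec': array([0.07138364, 0.51268216, 1.15926528])}
side {'vertical_fov': 48.44008461380205, 'cx': 321.98257663901643, 'cy': 196.1670611253927, 'k1': -0.04353948374220727, 'rvec': array([ 2.29949463, -0.01723625, -0.02303572]), 'tvec': array([-0.47954979,  0.10076369,  1.33730299])}
{'time': 0.1, 'q': array([-8.95371929e+01,  5.99515221e+00,  5.53140497e+00,  8.96064704e+01,
        2.27436587e-04,  7.75277528e+01]), 'qvel': array([ 0.02092781, -0.08402764,  0.03435131,  0.06363054, -0.04437231,
        0.088643  ]), 'joint_torque': array([ 5.58252083e-03, -5.58207107e+01,  5.04720819e+01,  1.30472600e-02,
       -3.47577225e-04,  2.24934064e-05]), 'tool_pos': array([ 0.13432687, -0.58453907,  0.30319945]), 'tcp_rot': array([-1.79931489e+02, -1.53867359e-02,  1.29350450e+01]), 'ft_force': array([-0.04630749, -0.35663057, -0.06011258]), 'torque': array([ 0.0241598 , -0.00161446,  0.02134706]), 'gripper_force': 0.0, 'gripper_width': 0.08563302407170564}
```

View pics/top0.png

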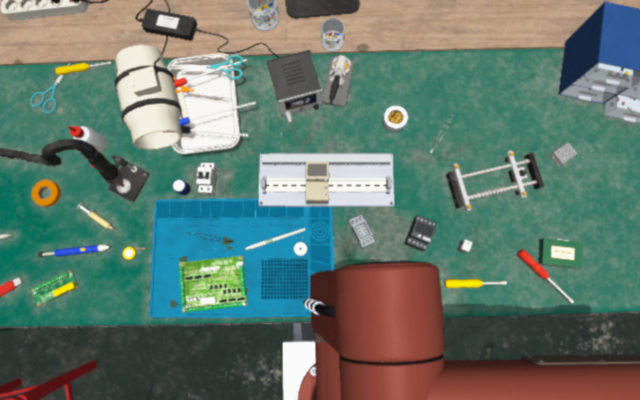

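View pics/side0.png

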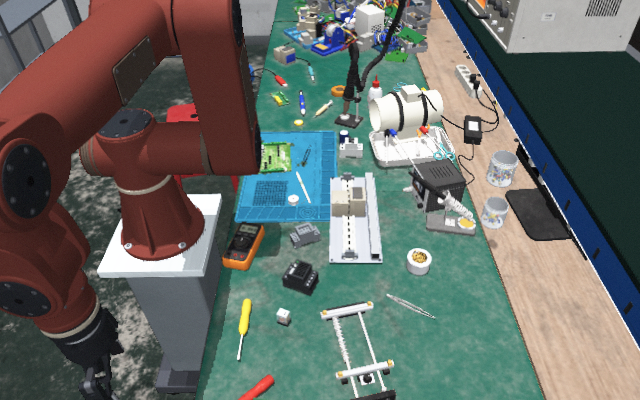

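```bash
cat > h.py <<'E'
from plant import robot
import cv2, numpy as np
def K(n):
    c=robot.get_calibration(n); f=200/np.tan(np.radians(c["vertical_fov"]/2))
    return np.array([[f,0,c["cx"]],[0,f,c["cy"]],[0,0,1.]]),np.array([c["k1"],0,0,0.]),c["rvec"],c["tvec"]
def ray(n,px):
    k,d,r,t=K(n); u=cv2.undistortPoints(np.array(px,float).reshape(-1,1,2),k,d).reshape(-1,2)
    R=cv2.Rodrigues(r)[0]; return -R.T@t, np.c_[u,np.ones(len(u))]@R
def plane(n,px,z):
    o,d=ray(n,px); return (o+d*((z-o[2])/d[:,2])[:,None])[:,:2]
def proj(n,p):
    k,d,r,t=K(n); return cv2.projectPoints(np.array(p,float).reshape(-1,1,3),r,t,k,d)[0].reshape(-1,2)
def crop(im,x0,y0,x1,y1,s): return cv2.resize(im[y0:y1,x0:x1],None,fx=s,fy=s,interpolation=cv2.INTER_CUBIC)
E
python3 - <<'E'
from h import *
t=cv2.imread("pics/top0.png"); s=cv2.imread("pics/side0.png")
a=crop(t,250,145,400,215,5); b=crop(t,345,205,495,265,5)[:,:]
c=np.zeros((0,750,3),np.uint8)
cv2.imwrite("pics/c1.png",a[:350])
cv2.imwrite("pics/c1.png",cv2.resize(np.vstack([a,b]),None,fx=.92,fy=.92))
d=crop(t,165,155,225,205,6); e=crop(s,270,215,370,335,3); f=crop(s,325,125,385,225,4)
h=max(d.shape[0],e.shape[0],f.shape[0]); pad=lambda i:cv2.copyMakeBorder(i,0,h-i.shape[0],0,0,0)
m=np.hstack([pad(d),pad(f),pad(e)]);print(m.shape); cv2.imwrite("pics/c2.png",cv2.resize(m,(800,int(m.shape[0]*800/m.shape[1]))))
E
```

```text
(400, 900, 3)
```

View pics/c1.png

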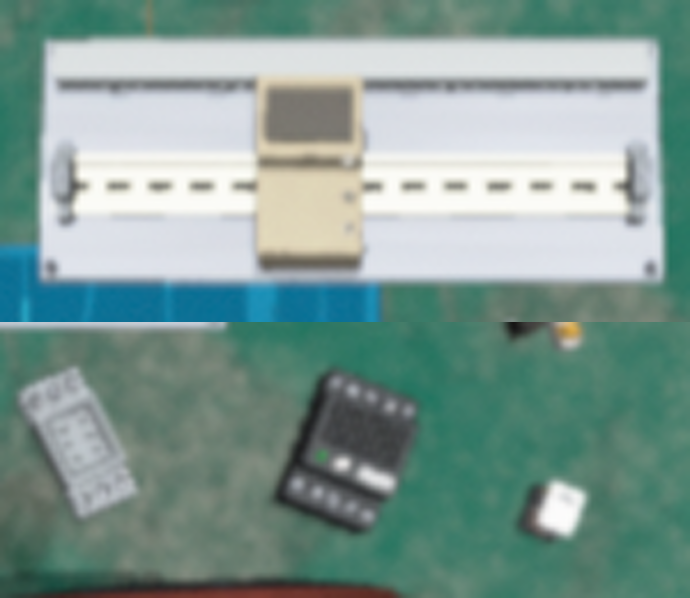

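View pics/c2.png

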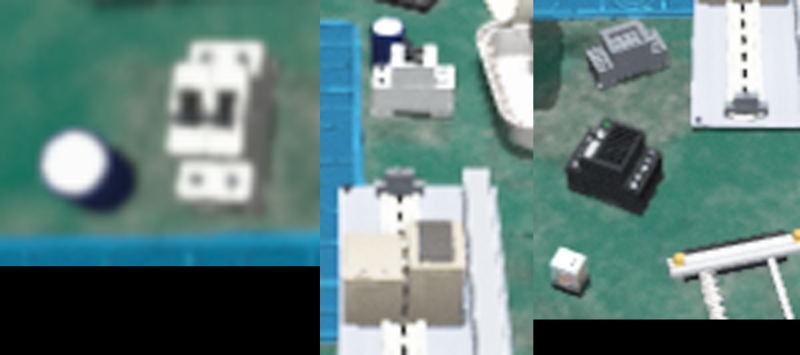

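```bash
cat > m.py <<'E'
from h import *
def rail(im):
    b,g,r=[im[...,i].astype(int) for i in range(3)]
    pts=[]
    for c in list(range(270,303))+list(range(334,385)):
        w=np.clip((r-b)[172:200,c]+0.,0,None)*(r[172:200,c]>200)
        # edges by halfway in luminance-warmth
        rows=np.where(((r-b)[172:200,c]>0)&(r[172:200,c]>225))[0]+172
        if len(rows)>8: pts.append((c,(rows[0]+rows[-1])/2))
    W=plane("top",pts,.0175); m,c=np.polyfit(W[:,1],W[:,0],1)
    return m,c,len(pts),np.std(W[:,0]-m*W[:,1]-c)
def frac(pts,x0,y0,s): return [(x0+(a+.5)/s-.5,y0+(b+.5)/s-.5) for a,b in pts]
def rect(P):  # P: far-left, far-right, near-right, near-left
    a=(P[0]+P[1]-P[2]-P[3])/2; b=(P[0]+P[3]-P[1]-P[2])/2
    return np.round([*P.mean(0),np.degrees(np.arctan2(a[1],a[0])),np.hypot(*a),np.degrees(np.arctan2(b[1],b[0]))-90,np.hypot(*b)],4)
E
python3 - <<'E'
from m import *
t=cv2.imread("pics/top0.png")
for n in("top","side"): print(n,ray(n,[[320,200]])[0].round(3))
print("rail",rail(t))
f=lambda pts:frac([(x,y-322) for x,y in pts],345,205,4.6)
print("plate corners",plane("top",frac([(47,40),(658,40),(664,281),(39,279)],250,145,4.6),.010).round(4))
print("rail ends",plane("top",frac([(75,183.5),(628,186)],250,145,4.6),.0175).round(4))
for z in(.083,.06): print("contactor",z,plane("top",frac([(258,165),(362,165),(259,260),(360,260)],250,145,4.6),z).round(4))
print("socket",rect(plane("top",f([(20,388),(75,367),(136,492),(82,518)]),.03)))
print("supply",rect(plane("top",f([(332,370),(417,405),(362,532),(278,500)]),.038)))
print("relay",rect(plane("top",f([(545,480),(586,488),(575,537),(535,530)]),.04)))
print("breaker",rect(plane("top",frac([(190,40),(265,42),(250,203),(176,201)],165,155,5.333),.038)))
print("cap",plane("top",frac([(75,162)],165,155,5.333),.05))
E
```

```text
top [0.303 0.048 1.232]
side [ 0.496 -0.933  0.955]
rail (np.float64(0.03366923293909717), np.float64(0.5597221109283049), 84, np.float64(0.000764692602879944))
plate corners [[ 0.6555  0.2143]
 [ 0.6451 -0.1519]
 [ 0.499  -0.1476]
 [ 0.5101  0.2193]]
rail ends [[ 0.5653  0.1969]
 [ 0.5549 -0.1283]]
contactor 0.083 [[0.5589 0.0866]
 [0.5573 0.0286]
 [0.5051 0.0871]
 [0.5036 0.0313]]
contactor 0.06 [[0.564  0.0873]
 [0.5624 0.0282]
 [0.5091 0.0879]
 [0.5076 0.0309]]
socket [ 0.4322 -0.0558 23.4421  0.0807 21.7377  0.0341]
supply [  0.4213  -0.2075 -26.1942   0.0804 -23.5322   0.051 ]
relay [  0.3854  -0.3252 -16.4148   0.0288 -12.1546   0.0231]
breaker [ 0.5852  0.3557 -3.9912  0.0831 -3.2025  0.0378]
cap [[0.56352573 0.42498179]]
```

```bash
cat > ov.py <<'E'
from h import *
D={"breaker":(.080,.036,.038,.045,.062),"supply":(.080,.054,.038,.045,.062),"socket":(.080,.036,.030,.045,.050),"relay":(.028,.022,.040,.028,.04),"contactor":(.102,.06,.072,.102,.072)}
def overlay(n,im,E,x0,y0,x1,y1,s):
    o=crop(im,x0,y0,x1,y1,s)
    for k,(x,y,a,z) in E.items():
        lx,ly,h,nx,nz=D[k]; a=np.radians(a); R=np.array([[np.cos(a),-np.sin(a)],[np.sin(a),np.cos(a)]])
        for L,hh in((lx,0),(lx,h),(nx,nz)):
            q=np.array([[1,1],[1,-1],[-1,-1],[-1,1]])*[L/2,ly/2]@R.T+[x,y]
            p=(proj(n,np.c_[q,np.full(4,z+hh)])-[x0,y0]+.5)*s
            cv2.polylines(o,[p.astype(int)],True,(0,0,255) if hh==nz else (0,255,255),1)
    return o
E
python3 - <<'E'
from ov import *
t=cv2.imread("pics/top0.png"); s=cv2.imread("pics/side0.png")
E={"breaker":(.585,.3557,-4,0),"supply":(.4213,-.2075,-25,0),"socket":(.4322,-.0558,22.6,0),"relay":(.3854,-.3252,-14,0),"contactor":(.5615,.058,-1.8,.011)}
a=overlay("top",t,E,185,145,345,215,5)
b=overlay("top",t,E,345,205,505,265,5)
cv2.imwrite("pics/o1.png",cv2.resize(np.vstack([a,b]),None,fx=.92,fy=.92))
a=overlay("side",s,E,270,215,350,335,5); b=overlay("side",s,E,325,125,395,245,5)
cv2.imwrite("pics/o2.png",np.hstack([a,b]))
E
```

```text
(no output)
```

View pics/o1.png

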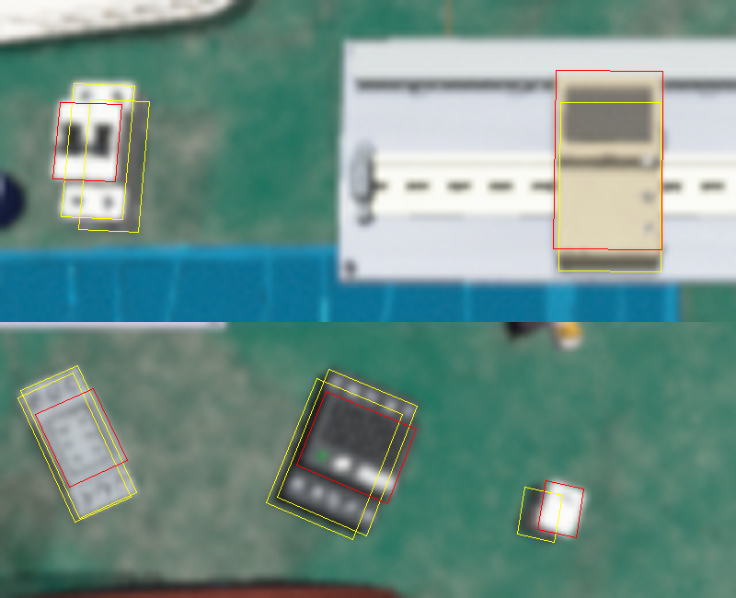

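View pics/o2.png

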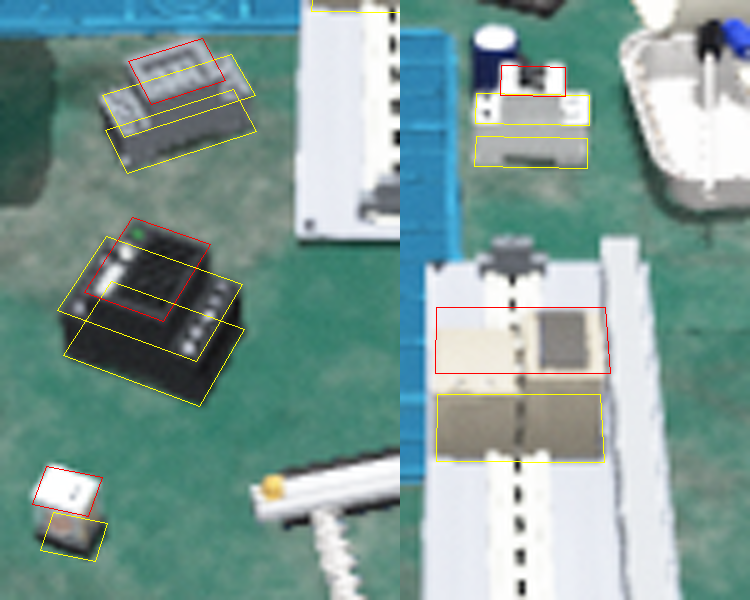

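```bash
cat > act.py <<'E'
from ov import *
PSI=-1.8; S=None
def down(psi,s): return [180,0,psi+s*90]
def pick(x,y,psi,tipz,s,op=.085):
    robot.set_gripper(op)
    z=tipz+robot.tip_reach
    robot.move_pose([x,y,max(.24,z+.08)],down(psi,s))
    robot.line_to([x,y,z+.02],.25); g=robot.line_to([x,y,z],.06,guard=15)
    robot.set_gripper(0.0); o=robot.observe()
    print("grip",g,o["gripper_width"],o["gripper_force"],o["tool_pos"].round(4),o["time"],robot.tip_reach)
    p=o["tool_pos"]; robot.line_to([x,y,.26],.25); return p[2]
def railxy(y): return [.5598+.032*y,y]
def place(x,y,z,s,push=.004,guard=25):
    robot.move_pose([x,y,.26],down(PSI,s))
    robot.line_to([x,y,z+.025],.25); g=robot.line_to([x,y,z-push],.04,guard=guard)
    o=robot.observe(); print("placed",g,o["tool_pos"].round(4),"want z",z,o["ft_force"].round(1),o["gripper_width"],o["time"])
def release(op=.085):
    robot.set_gripper(op); o=robot.observe(); p=o["tool_pos"]
    robot.line_to([p[0],p[1],.26],.25); print(robot.observe()["gripper_width"],robot.observe()["time"])
E
python3 - <<'E'
from act import *
print(robot.tip_reach)
for s in(1,-1):
    for n,x,y,z,a in(("b",.585,.3557,.115,-4),("bp",.5633,.1105,.126,PSI),("s",.4322,-.0558,.11,22.6),("sp",.56,.0055,.12,PSI),("u",.4213,-.2075,.115,-25),("r",.3854,-.3252,.09,-14),("up",.558,-.044,.126,PSI)):
        q=robot.ik([x,y,z],down(a,s)); print(s,n,None if q is None else np.round(q))
E
```

```text
0.0726
1 b [ 20.  23.   6.  73.   0. 114.]
1 bp [ -2.   4. -15.  71.   0.  90.]
1 s [-25. -21. -39.  71.   0.  43.]
1 sp [-13.   2. -18.  70.   0.  79.]
1 u [-42. -14. -34.  71.   0.  73.]
1 r [-55.  -6. -29.  67.   0.  49.]
1 up [-18.   2. -18.  71.   0.  74.]
-1 b [ 20.  23.   6.  73.   0. -66.]
-1 bp [ -2.   4. -15.  71.   0. -90.]
-1 s [ -25.  -21.  -39.   71.    0. -137.]
-1 sp [ -13.    2.  -18.   70.    0. -101.]
-1 u [ -42.  -14.  -34.   71.    0. -107.]
-1 r [ -55.   -6.  -29.   67.    0. -131.]
-1 up [ -18.    2.  -18.   71.    0. -106.]
```

Run:
```python
from act import *
zt=pick(.585,.3557,-4,.042,1)
x,y=railxy(.1105)
place(x,y,zt+.011,1)
```

```text
grip False 0.04381272593838188 62.941017150878906 [0.5854 0.3558 0.1152] 5.4667 0.0726
placed True [0.5632 0.1104 0.1262] want z 0.12623985454835596 [-1.1 -0.8  6.4] 0.04395151829331829 8.3667
```

Run:
```python
from act import *
release()
zt=pick(.4322,-.0558,22.6,.033,1)
robot.move_pose([.45,-.10,.26],down(0,1))
t=robot.grab_frame("top");s=robot.grab_frame("side")
E={"breaker":(*railxy(.1105),-1.8,.011),"contactor":(.5615,.058,-1.8,.011)}
a=overlay("top",t,E,250,145,400,265,4);b=overlay("side",s,E,310,110,380,270,3)
cv2.imwrite("pics/p1.png",np.hstack([a,b]));cv2.imwrite("pics/top1.png",t)
print(zt)
```

```text
0.08493421213618435 9.55
grip False 0.04360047231081797 61.42546355724335 [ 0.4326 -0.056   0.1062] 12.175 0.0726
0.10623851953463484
```

View pics/p1.png

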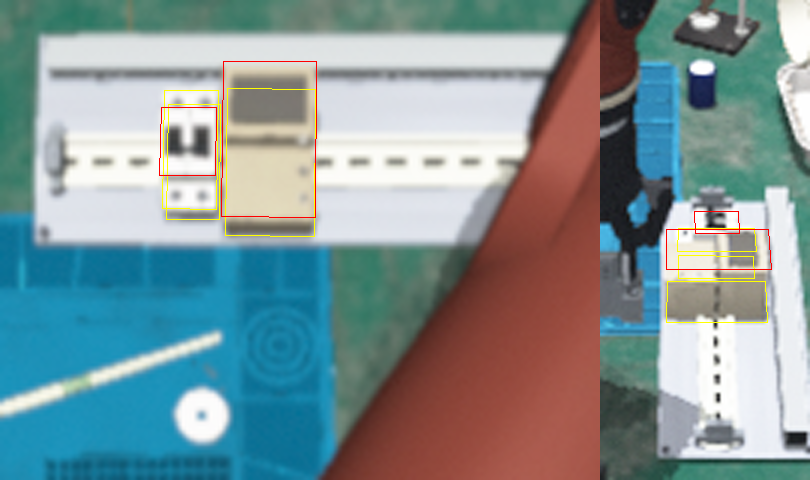

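Breaker sits seated as modelled (red outline at 160–216, 107–175 matches), with about 4 mm gap. Next is the socket, then pick the supply.

Run:
```python
from act import *
x,y=railxy(.0055); place(x,y,.1062+.011,1)
release()
zt=pick(.4213,-.2075,-25,.042,1)
robot.move_pose([.42,-.26,.26],down(-10,1))
t=robot.grab_frame("top");s=robot.grab_frame("side")
E={"breaker":(*railxy(.1105),-1.8,.011),"contactor":(.5615,.058,-1.8,.011),"socket":(*railxy(.0055),-1.8,.011),"relay":(.3854,-.3252,-14,0)}
a=overlay("top",t,E,250,145,400,265,4);b=overlay("side",s,E,310,110,380,270,3)
cv2.imwrite("pics/p2.png",np.hstack([a,b]))
print(zt)
```

```text
placed True [0.5601 0.0055 0.1168] want z 0.1172 [-1.2 -0.1  5.9] 0.04337506135862747 15.3667
0.08507377535323694 16.5833
grip False 0.04365121071730481 62.711591720581055 [ 0.4217 -0.2078  0.1153] 19.3167 0.0726
0.11526879183784279
```

View pics/p2.png

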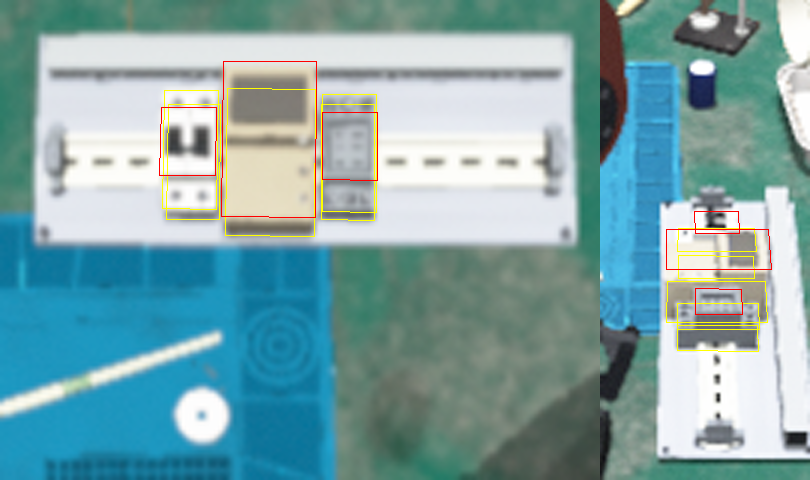

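Socket sits as modelled (322–377, 112–181), about 4 mm from the contactor. Next is the supply, then pick the relay.

Run:
```python
from act import *
x,y=railxy(-.0445); place(x,y,.1153+.011,1)
release()
zt=pick(.3854,-.3252,-14,.016,1)
robot.move_pose([.38,-.36,.28],down(-10,1))
t=robot.grab_frame("top");s=robot.grab_frame("side")
E={"breaker":(*railxy(.1105),-1.8,.011),"socket":(*railxy(.0055),-1.8,.011),"supply":(*railxy(-.0445),-1.8,.011)}
a=overlay("top",t,E,260,145,400,265,4);b=overlay("side",s,{},240,110,400,350,2)
cv2.imwrite("pics/p3.png",np.hstack([a,cv2.resize(b,(240,480)) if 0 else b[:480,80:320]]))
cv2.imwrite("pics/side3.png",s)
print(zt)
```

```text
placed True [ 0.5582 -0.0444  0.1263] want z 0.1263 [-2.7 -0.3  7. ] 0.04397143568530811 22.775
0.08513247340582542 23.9583
grip False 0.028370608940127023 59.46680188179016 [ 0.3856 -0.3255  0.0891] 27.15 0.0726
0.08911617142065462
```

View pics/p3.png

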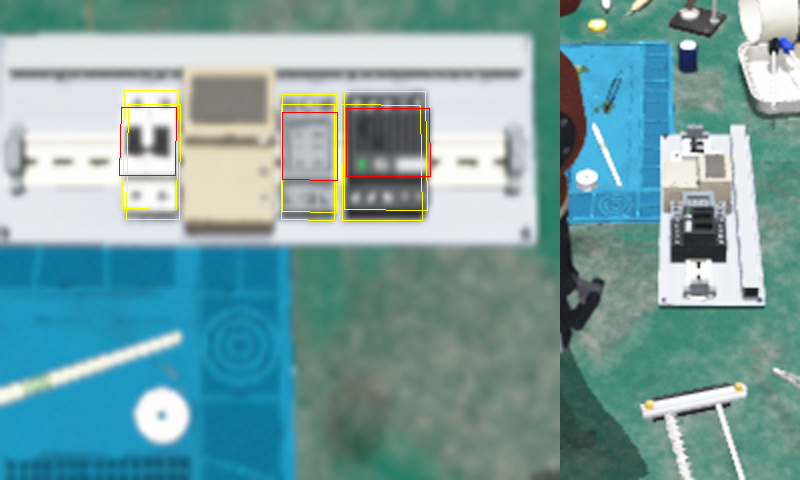

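All three parts are seated with gaps of about 4 mm, and the relay is gripped (28.4 mm). Plug it in.

Run:
```python
from act import *
x,y=railxy(.0055); place(x,y,.0891+.051,1,push=.003,guard=25)
```

```text
placed True [0.5605 0.0055 0.1397] want z 0.1401 [-1.5  0.7  6.9] 0.027166726057550827 31.0583
```

Run:
```python
from act import *
release(.06)
robot.move_pose([.3,-.45,.30],down(-10,1)); robot.pause(.5)
t=robot.grab_frame("top");s=robot.grab_frame("side")
E={"relay":(*railxy(.0055),-1.8,.051),"supply":(*railxy(-.0445),-1.8,.011),"breaker":(*railxy(.1105),-1.8,.011)}
a=overlay("top",t,E,275,150,385,215,4);b=overlay("side",s,E,335,125,385,265,5)
a2=crop(t,275,150,385,215,4); l=np.vstack([a,a2]); b=cv2.resize(b,None,fx=l.shape[0]/b.shape[0],fy=l.shape[0]/b.shape[0])
cv2.imwrite("pics/p4.png",np.hstack([l,b]))
# cap moved?
print(cv2.absdiff(t,cv2.imread("pics/top0.png"))[175:200,168:190].mean())
```

```text
0.06032505854831523 32.1083
3.8175757575757574
```

View pics/p4.png

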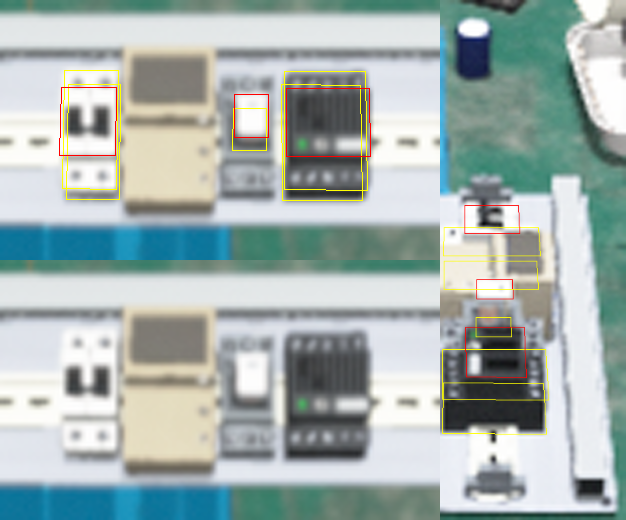

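Run:
```python
from h import *
t=robot.grab_frame("top"); g=cv2.cvtColor(t,cv2.COLOR_BGR2GRAY)
for r in(192,193,194,195,196,172,173): print(r,g[r,324:352])
for c in(342.5,343.5,345,346): print(c,plane("top",[[c,193]],.041).round(4),plane("top",[[c,193]],.049).round(4))
```

```text
192 [219 216 215 214 202 178 147 165 178 185 189 187 181 177 179 178 171 169
 171 189 204 184 114  87  94 100  95  95]
193 [217 208 204 210 203 184 148 161 177 184 185 178 169 163 163 176 167 181
 175 180 201 183 114 104 135 141 107 102]
194 [216 196 193 208 204 189 146 149 167 186 178 172 164 142 140 165 151 171
 170 177 199 182 114 118 167 162 115 120]
195 [218 206 208 209 202 196 150 144 155 175 183 178 160 138 143 166 146 154
 166 191 207 185 115 107 140 135 108 115]
196 [218 217 218 212 202 201 154 156 165 172 182 181 167 160 163 172 162 161
 171 190 204 186 116  88  98  96  95  96]
172 [124 128 155 195 190 187 163 151 153 154 181 175 169 175 190 192 170 155
 161 191 215 192 114  94 124 120 100 104]
173 [124 127 157 194 181 166 163 169 170 179 212 223 222 224 229 230 224 208
 187 197 215 187 109  82  95  88  81  80]
342.5 [[ 0.5317 -0.0086]] [[ 0.5301 -0.0082]]
343.5 [[ 0.5316 -0.0112]] [[ 0.5301 -0.0109]]
345 [[ 0.5315 -0.0152]] [[ 0.53   -0.0148]]
346 [[ 0.5314 -0.0178]] [[ 0.5299 -0.0174]]
```

```bash
python3 -c "
from plant import robot
print(robot.job_done())"
```

```text
the job is handed in; nothing more can be done
None
```

I handed the job in at about 33 s of the 115 s: the breaker, socket and supply are seated on the rail with gaps measured at about 1.5–7 mm, the relay is fully plugged in, everything is released, and the capacitor was not touched.

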